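# Find the stamped crate and push it to the dispatch line

### The arm

A 7-joint arm with a two-finger parallel gripper is mounted at the origin on a cart in front of the work surface, level with it; the furniture and walls round the work are solid. World frame = base frame: x ahead of the robot, y to its left, z up, the work surface at z = 0. Lengths are in m, angles in rad, forces in N, time in s.
With the tool pointing down it reaches from about 0.35 to 0.775 m from the base axis. Payload 3.1 kg.
Tool frame: the origin (TCP) lies on the mounting face of the last link; the fingertips stand 173 mm ahead of it and the grasp point (between the pads) lies 155 mm ahead of it; z points along the fingers, y is the line along which they close (so a half turn about z gives the same grasp; the last joint's range is limited). The gripper opens to 85 mm and grips with 20 to 120 N. Pads are 22 mm wide; open, the fingers measure 114 mm over their backs; the gripper's body (76 mm by 85 mm) begins 54 mm behind the grasp point. The pads swing forward as they close: fully open they stand 13 mm farther back than shut.
Start: joints at [1.223, 0.311, 0.014, 1.512, -0.004, 1.319, -0.027], TCP at [0.166, -0.524, 0.405] pointing down, gripper open.
Joint ranges: [-2.7, 2.7], [-0.3, 1.91], [-1.27, 1.3], [0.12, 2.57], [-1.44, 4.58], [0.2, 2.03], [-3.05, 3.05]. Speed limits (rad/s): [2.79, 2.79, 3.14, 3.14, 3.14, 3.14, 3.14].

### API

Orientations are given as [roll, pitch, yaw] about the fixed x, y, z axes, in that order (R = Rz(yaw) Ry(pitch) Rx(roll)).
In Python, from bench import ctrl gives the robot as it stands. The module is installed in compiled form; this text tells all that it offers.
- The arm moves only by the tool servo_tool, never from a script. Its argument "moves" is a list of rows, each a list of 7 numbers: the shift along the world's x, y, z as a fraction of full scale, then the turn, a rotation vector about the world's x, y, z as a fraction of full scale, then the opening, from 0 (shut) to 1 (fully open). A call has exactly 10 rows; each row is the pose to reach, as a shift and turn from the pose commanded when the call began; what a row does not reach only later rows make up. Full scale, the value 1, is 0.15 m for a shift and 120 degrees for a turn. A row lasts 1/10 s, in which the tool goes at most 50 mm and 8.59 degrees, less where a joint would pass 70% of its speed; a pose out of reach is approached as far as the arm can. A call with a number of a shift or a turn outside -1 to 1 is refused whole. A call with a gripper value outside its range is refused whole. The fingers move at their own pace and stop on an object; "force" is the grip in N (left out, the last holds). Time passes only in rows, so rows that repeat a pose let the fingers close, or fill a call up. It gives the time, the measured TCP pose, the force, the opening and the grip force at its end, in the units of the state.
- ctrl.state(): the state, without advancing time (a new reading comes with each control period).
- ctrl.camera(name): name is "scene" or "side" or "wrist"; returns a dict with "frame" (384x512x3 uint8, red, green, blue), "range_z" (384x512 float32, m along the optical axis (not along the pixel's ray), 0 where there is no reading), "fx", "fy", "cx", "cy" (pixels), "R" (3x3) and "t" (3): a world point X has camera coordinates R X + t. Camera axes: x right, y down, z forward; pixel columns grow to the right and rows downward; lengths in m; the calibration is good to about 2 mm. The wrist camera is an equidistant fisheye: a pixel r from the principal point sees the ray r / f radians off the axis. A picture is of the moment at which its call begins.
- ctrl.finish_job(): hands the job in; it is judged then, once.
The state is a dict: "time_s": time; "qpos": joint angles; "joint_velocities": joint speeds; "effort": joint torques, N m; "tcp_pos": TCP position; "orientation": TCP orientation; "ft_force": force on the tool from outside, world axes, zero at the start; "ft_torque": the same for the moment, N m; "grip_width": opening from 0.0 (shut) to 1.0 (fully open); "grip_force": force on a finger pad.
Only numpy, scipy, OpenCV 4.12 (cv2) and the standard library are available. Lean on these libraries where they do the work, as an engineer would, in place of code of your own. Each camera call takes 0.05 s, during which the arm holds its last target. There are 200 camera calls.

### The job

One of the two blue parts crates has an orange target mark stamped underneath. Using the fingertips only, without gripping or lifting anything, tip each crate over onto its side to look at its underside; once both are tipped, push the stamped one, as it lies, to the yellow dispatch line so that it lies fairly square across it with the tape running right under its middle. Leave the unstamped crate lying clear of the line, do not disturb the other things on the desk, and finish clear of everything.

Things in the scene. Friction and masses are not known exactly. Their poses are not given: they have to be found in the camera images.
- crate_stamped: Crate with the orange mark (36 mm ring and dot) underneath; looks like an open blue parts crate, empty, 0.11 to 0.23 kg, 50 mm deep (its x), 70 wide (its y), 84 high (its z), walls 4; floor 3 mm up inside the bottom rim. Starts upright on the board, x axis away from the robot (yaw within 0.1 rad). Origin: centre of the underside; z points to the open top.
- crate_blank: Crate with a plain blue underside; looks like an open blue parts crate, empty, 0.11 to 0.23 kg, 50 mm deep (its x), 70 wide (its y), 84 high (its z), walls 4; floor 3 mm up inside the bottom rim. Starts upright on the board, x axis away from the robot (yaw within 0.1 rad). Origin: centre of the underside; z points to the open top.
- crate_stamped_mid (a point): The middle of the stamped crate's outer box: 42 mm above the origin along its z. Pushed on the near wide face at about 72 mm above the board, the finger rising about 16 mm as it goes, a crate tips over its far bottom edge; past about 33 degrees it falls by itself onto its far face.
- crate_blank_mid (a point): The middle of the unstamped crate's outer box: 42 mm above the origin along its z. A tipped crate lies 50 mm high and 84 mm long, its underside upright and facing where the push came from; pushed low there (about 25 mm above the board) it slides without tipping.
- packing_board: Grey board fixed flat on the desk, 365 x 315 mm, 6 mm thick; crates and line are on it, so their surface is 6 mm above the desk. Origin: centre of its underside. A tall cream-and-black receiver (550 mm high) stands close to its right edge, its left face about 20 to 60 mm from the board: keep the gripper off it.
- dispatch_line: The dispatch line: a flat strip of yellow tape on the board beyond the crates, 24 mm wide (its x), 300 mm long (its y), 1 mm thick, no obstacle to sliding; it runs across in front of the robot, within 0.13 rad of world y. Origin at its middle, x pointing away from the robot.
- solder_reel: green-flanged reel of solder wire, 46 mm across, 34 mm high, standing on the desk nearer the robot than the crates; origin at the centre of its underside. Leave it alone.
- flux_bottle: small brown bottle, 37 mm across, 84 mm high; origin at the centre of its underside. Leave it alone.
- filter_cap: black can capacitor, 42 mm across, 56 mm high, standing beyond the yellow line; origin at the centre of its underside. Leave it alone.
- tape_roll: green roll of tape lying flat, 84 mm across, 19 mm high, beyond the yellow line; origin at the centre of its underside. Leave it alone.
- red_reel: red-flanged reel of solder wire, 39 mm across, 30 mm high, standing well to the right of the crates; origin at the centre of its underside. Leave it alone.

How it is judged:
By the outcome, as a careful person would: the job done as asked, in the order asked, and still so for the second after the job is handed in, with the robot touching nothing.
It also fails if it takes over 64 s, if anything falls off the work surface, if the arm or the gripper's body presses on something with over 40 N, if the wrist force passes 120 N, or if a joint passes its speed limit or range.

## Working session

There is one attempt and no reset: what is moved stays moved. The work goes in short steps, Python scripts to look and compute and a tool call to move; the robot and the scene stay as the last step left them, time stands still between calls to the robot, and variables do not carry over. Pictures are saved under pics/ and viewed, at most 10 in all, crops included, and the job is handed in when it is done.

Besides the shell and the picture viewer there is one more tool, called as name(argument=value, ...) on one line, values as JSON. servo_tool: Moves the arm, as the interface text tells. Its arguments: {"type":"object","properties":{"moves":{"type":"array","items":{"type":"array","items":{"type":"number"}}},"force":{"type":"number"}},"required":["moves"]}

```bash
mkdir -p pics; cat > h.py <<'E'
import numpy as np, cv2
from bench import ctrl
def cloud(c):
    z=c["range_z"]; v,u=np.mgrid[:z.shape[0],:z.shape[1]]
    P=np.stack([(u-c["cx"])/c["fx"]*z,(v-c["cy"])/c["fy"]*z,z],-1)
    W=(P-c["t"])@c["R"]   # R^T (p-t)
    W[z==0]=np.nan
    return W
def save(c,n): cv2.imwrite(n,cv2.cvtColor(c["frame"],cv2.COLOR_RGB2BGR))
E
python3 - <<'E'
from h import *
s=ctrl.state();print(s["time_s"],s["tcp_pos"],s["orientation"],s["grip_width"])
a=ctrl.camera("scene");b=ctrl.camera("side")
cv2.imwrite("pics/a.png",cv2.resize(cv2.cvtColor(np.hstack([a["frame"],b["frame"]]),cv2.COLOR_RGB2BGR),(800,300)))
save(a,"pics/a1.png")
np.savez("ab.npz",a=a["frame"],A=cloud(a),b=b["frame"],B=cloud(b))
for c in (a,b): print(-c["R"].T@c["t"],c["fx"])
E
```

```text
0.0 [ 0.16550679 -0.52416159  0.40362237] [-3.13924057e+00  1.01296886e-04  3.05852925e-01] 0.9978875942652725
[-0.09772627  0.61655269  0.80537501] 491.292835991404
[0.64275105 0.7102033  1.02908229] 496.4896301590827
```

View pics/a.png

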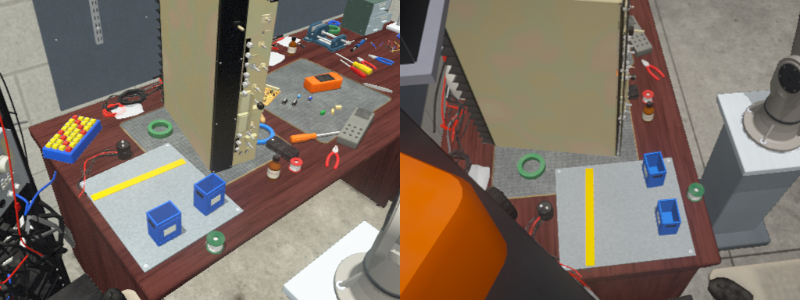

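The scene shows both blue crates on the grey board, with the yellow line beyond them and the receiver just to the right. Next I'll locate everything by colour.

```bash
cat >> h.py <<'E'
MASK={"blue":((100,120,50),(125,255,255)),"yellow":((22,150,120),(33,255,255)),"green":((40,80,40),(90,255,200))}
def mask(f,n): return cv2.inRange(cv2.cvtColor(f,cv2.COLOR_RGB2HSV),*MASK[n])
def comps(f,W,n,zr=(-.01,.15),xr=(.2,.9),yr=(-.6,.6),amin=60):
    m=mask(f,n)>0
    m&=(W[...,2]>zr[0])&(W[...,2]<zr[1])&(W[...,0]>xr[0])&(W[...,0]<xr[1])&(W[...,1]>yr[0])&(W[...,1]<yr[1])
    k,l,st,_=cv2.connectedComponentsWithStats(m.astype(np.uint8))
    return [W[l==i] for i in range(1,k) if st[i,4]>amin]
def rect(p): return cv2.minAreaRect((p[:,:2]*1000).astype(np.float32))
E
python3 - <<'E'
from h import *
d=np.load("ab.npz")
for k,K in (("a","A"),("b","B")):
    f,W=d[k],d[K]
    for n in MASK:
        for p in comps(f,W,n):
            t=p[p[:,2]>.08]
            print(k,n,len(p),"lo",np.percentile(p,1,0).round(3),"hi",np.percentile(p,99,0).round(3),"rect",np.round(np.hstack([*rect(p)]),0),"top",np.round(np.hstack([*rect(t)]),0) if len(t)>20 else "")
    # generic height clusters
    m=((W[...,2]>.015)&(W[...,2]<.2)&(W[...,0]>.25)&(W[...,0]<.95)&(abs(W[...,1])<.5)).astype(np.uint8)
    kk,l,st,_=cv2.connectedComponentsWithStats(m)
    for i in range(1,kk):
        if st[i,4]>80:
            p=W[l==i];print("  obj",st[i,:],np.percentile(p,1,0).round(3),np.percentile(p,99,0).round(3),f[l==i].mean(0).round())
    q=W[(W[...,2]>.1)&(W[...,2]<.6)&(W[...,0]>.3)&(W[...,0]<.9)&(W[...,1]<.1)&(W[...,1]>-.4)]
    print("recv",len(q),np.percentile(q,[2,98],0).round(3))
E
```

```text
a blue 223 lo [ 0.531 -0.235  0.008] hi [ 0.613 -0.144  0.024] rect [ 570. -206.   52.  128.   41.] top 
a blue 965 lo [0.823 0.273 0.004] hi [0.899 0.435 0.039] rect [859. 352.  81. 172.   0.] top 
a blue 311 lo [ 0.637  0.443 -0.002] hi [0.779 0.567 0.099] rect [733. 522.  96. 196.  41.] top [677. 548.  44.  76.  43.]
a blue 1465 lo [0.411 0.114 0.008] hi [0.464 0.186 0.092] rect [457. 114.  72. 164.  28.] top [438. 149.  52.  73.   5.]
a blue 1709 lo [0.402 0.267 0.009] hi [0.453 0.336 0.092] rect [437. 277.  70. 134.  20.] top [428. 301.  71.  53.  88.]
a yellow 185 lo [0.85  0.312 0.037] hi [0.9   0.362 0.049] rect [881. 343.  37.  64.  35.] top 
a yellow 158 lo [0.856 0.373 0.037] hi [0.9   0.419 0.049] rect [886. 389.  58.  39.  36.] top 
a yellow 923 lo [0.617 0.101 0.004] hi [0.658 0.392 0.011] rect [638. 246. 298.  28.  85.] top 
a green 474 lo [0.758 0.032 0.005] hi [0.839 0.114 0.026] rect [800.  72.  85.  85.  17.] top 
a green 292 lo [0.304 0.199 0.032] hi [0.346 0.241 0.038] rect [325. 219.  40.  45.  49.] top 
  obj [  204    76   183   198 10017] [ 0.399 -0.222  0.01
[... 1750 characters left out ...]
  0.088] [145.  93.  74.]
  obj [  84  123  205   77 8849] [ 0.517 -0.045  0.017] [0.946 0.065 0.199] [135. 126.  99.]
  obj [ 310  194   32   46 1059] [0.411 0.115 0.016] [0.464 0.187 0.093] [ 53.  89. 152.]
  obj [150 196  36  32 558] [0.757 0.032 0.015] [0.838 0.114 0.026] [ 94. 147. 104.]
  obj [370 234  20  21 325] [0.302 0.199 0.016] [0.344 0.241 0.038] [ 93. 134. 106.]
  obj [ 327  254   34   47 1107] [0.402 0.267 0.016] [0.453 0.337 0.093] [ 57.  92. 154.]
  obj [176 257  21  25 395] [0.738 0.214 0.016] [0.778 0.254 0.054] [74. 69. 67.]
  obj [ 394  340   54   33 1205] [0.251 0.446 0.017] [0.358 0.5   0.057] [135. 128. 116.]
recv 35334 [[ 0.512 -0.018  0.116]
 [ 0.89   0.063  0.55 ]]
```

Measured positions:

| Item | Position and size |
|---|---|
| Right crate | (0.438, 0.150), yaw about +0.075 |
| Left crate | (0.428, 0.302), yaw about -0.035 |
| Dispatch line | Middle (0.637, 0.246), yaw about -0.087 |
| Receiver | Left face at y = 0.065, x from 0.5 |

The sizes match the given ones. I'll go round the front of the receiver at small radius.

servo_tool(moves=[[0.06,0.1,0,0,0,-0.01,0.3],[0.12,0.2,0,0,0,-0.02,0.3],[0.18,0.3,0,0,0,-0.03,0.3],[0.24,0.4,0,0,0,-0.05,0.3],[0.3,0.5,0,0,0,-0.06,0.3],[0.36,0.6,0,0,0,-0.07,0.3],[0.42,0.7,0,0,0,-0.08,0.3],[0.48,0.8,0,0,0,-0.09,0.3],[0.54,0.9,0,0,0,-0.1,0.3],[0.6,1,0,0,0,-0.11,0.3]])

```text
time_s: 1.1
tcp_pos: [0.2558, -0.3736, 0.4042]
orientation: [-3.141, 0.001, 0.075]
ft_force: [-0.0, 0.6, -0.3]
grip_width: 0.302
grip_force: 0.0
```

servo_tool(moves=[[0.05,0.1,0,0,0,0,0.3],[0.1,0.2,0,0,0,0,0.3],[0.15,0.3,0,0,0,0,0.3],[0.2,0.4,0,0,0,0,0.3],[0.25,0.5,0,0,0,0,0.3],[0.3,0.6,0,0,0,0,0.3],[0.35,0.7,0,0,0,0,0.3],[0.4,0.8,0,0,0,0,0.3],[0.45,0.9,0,0,0,0,0.3],[0.5,1,0,0,0,0,0.3]])

```text
time_s: 2.1
tcp_pos: [0.3306, -0.2237, 0.4043]
orientation: [-3.141, 0.001, 0.075]
ft_force: [0.8, -0.8, 0.8]
grip_width: 0.303
grip_force: 0.0
```

servo_tool(moves=[[0.02,0.1,0,0,0,0,0.3],[0.04,0.2,0,0,0,0,0.3],[0.06,0.3,0,0,0,0,0.3],[0.08,0.4,0,0,0,0,0.3],[0.1,0.5,0,0,0,0,0.3],[0.12,0.6,0,0,0,0,0.3],[0.14,0.7,0,0,0,0,0.3],[0.16,0.8,0,0,0,0,0.3],[0.18,0.9,0,0,0,0,0.3],[0.2,1,0,0,0,0,0.3]])

```text
time_s: 3.1
tcp_pos: [0.3604, -0.0738, 0.4043]
orientation: [-3.141, 0.001, 0.075]
ft_force: [0.2, 0.2, -0.3]
grip_width: 0.299
grip_force: 0.0
```

servo_tool(moves=[[0,0.1,0,0,0,0,0.3],[0,0.2,0,0,0,0,0.3],[0,0.3,0,0,0,0,0.3],[0,0.4,0,0,0,0,0.3],[0,0.5,0,0,0,0,0.3],[0,0.6,0,0,0,0,0.3],[0,0.7,0,0,0,0,0.3],[0,0.8,0,0,0,0,0.3],[0,0.9,0,0,0,0,0.3],[0,1,0,0,0,0,0.3]])

```text
time_s: 4.1
tcp_pos: [0.3603, 0.0761, 0.4044]
orientation: [3.141, 0.001, 0.075]
ft_force: [0.0, 0.3, 0.9]
grip_width: 0.301
grip_force: 0.0
```

servo_tool(moves=[[0.01,0.1,0,0,0,0,0.3],[0.02,0.2,-0.1,0,0,0,0.3],[0.03,0.3,-0.2,0,0,0,0.3],[0.04,0.4,-0.3,0,0,0,0.3],[0.05,0.47,-0.45,0,0,0,0.3],[0.06,0.47,-0.6,0,0,0,0.3],[0.06,0.47,-0.75,0,0,0,0.3],[0.06,0.47,-0.88,0,0,0,0.3],[0.06,0.47,-1,0,0,0,0.3],[0.06,0.47,-1,0,0,0,0.3]])

```text
time_s: 5.1
tcp_pos: [0.3681, 0.1452, 0.2525]
orientation: [3.141, 0.006, 0.076]
ft_force: [-0.7, -0.0, -0.1]
grip_width: 0.299
grip_force: 0.0
```

```bash
python3 - <<'E'
from h import *
b=ctrl.camera("side");a=ctrl.camera("scene")
A=a["frame"][150:350,120:400];B=b["frame"][130:330,140:420]
f=np.hstack([A,B]);cv2.imwrite("pics/b.png",cv2.resize(cv2.cvtColor(f,cv2.COLOR_RGB2BGR),(784,280)))
s=ctrl.state();print(s["tcp_pos"],s["qpos"])
E
```

```text
[0.36947777 0.14603532 0.25471544] [ 0.25859227  0.24204683 -0.76612168  2.08575921  0.21453587  0.89200656
 -2.12395753]
```

View pics/b.png

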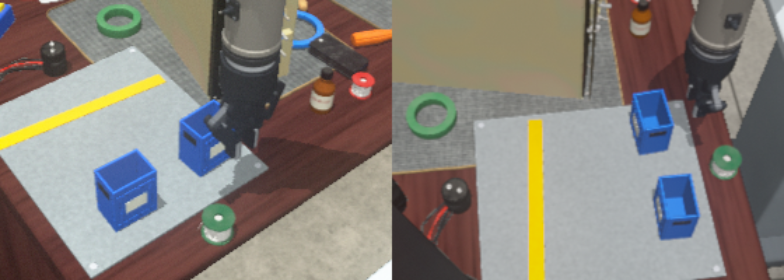

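servo_tool(moves=[[0.03,0,-0.02,0,0,0,0.3],[0.06,0,-0.04,0,0,0,0.3],[0.09,0,-0.04,0,0,0,0.3],[0.12,0.01,-0.04,0,0,0,0.3],[0.14,0.01,-0.04,0,0,0,0.3],[0.16,0.01,-0.04,0,0,0,0.3],[0.18,0.01,-0.04,0,0,0,0.3],[0.2,0.015,-0.04,0,0,0,0.3],[0.22,0.015,-0.03,0,0,0,0.3],[0.24,0.015,-0.02,0,0,0,0.3]])

```text
time_s: 6.2
tcp_pos: [0.4055, 0.1483, 0.2517]
orientation: [3.141, 0.001, 0.076]
ft_force: [-1.4, 0.2, 0.2]
grip_width: 0.298
grip_force: 0.6
```

servo_tool(moves=[[0.03,0,0.02,0,0,0,0.3],[0.06,0,0.035,0,0,0,0.3],[0.09,0.01,0.05,0,0,0,0.3],[0.12,0.01,0.06,0,0,0,0.3],[0.15,0.01,0.07,0,0,0,0.3],[0.18,0.01,0.08,0,0,0,0.3],[0.21,0.015,0.085,0,0,0,0.3],[0.24,0.02,0.09,0,0,0,0.3],[0.27,0.02,0.09,0,0,0,0.3],[0.3,0.02,0.09,0,0,0,0.3]])

```text
time_s: 7.2
tcp_pos: [0.451, 0.1513, 0.2652]
orientation: [-3.142, -0.0, 0.076]
ft_force: [-0.2, -0.4, -0.1]
grip_width: 0.302
grip_force: 0.0
```

```bash
python3 - <<'E'
from h import *
b=ctrl.camera("side");a=ctrl.camera("scene")
A=a["frame"][150:350,120:400];B=b["frame"][130:330,140:420]
f=np.hstack([A,B]);cv2.imwrite("pics/c.png",cv2.resize(cv2.cvtColor(f,cv2.COLOR_RGB2BGR),(784,280)))
E
```

```text
(no output)
```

View pics/c.png

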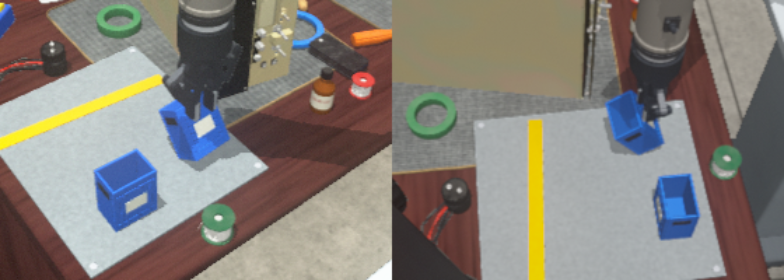

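The right crate is mid-tip. I'll nudge it further, then back off.

servo_tool(moves=[[0.03,0,0,0,0,0,0.3],[0.06,0,0,0,0,0,0.3],[0.09,0,0,0,0,0,0.3],[0.09,0,0,0,0,0,0.3],[0.05,0,0,0,0,0,0.3],[-0.1,0,0,0,0,0,0.3],[-0.25,0,0,0,0,0,0.3],[-0.4,0,0,0,0,0,0.3],[-0.5,0,0,0,0,0,0.3],[-0.6,0,0,0,0,0,0.3]])

```text
time_s: 8.3
tcp_pos: [0.359, 0.1513, 0.2651]
orientation: [3.141, 0.001, 0.076]
ft_force: [0.1, 0.3, 0.5]
grip_width: 0.302
grip_force: 0.0
```

```bash
cat > m.py <<'E'
from h import *
import sys
b=ctrl.camera("side");a=ctrl.camera("scene")
s=ctrl.state();print(s["time_s"],s["tcp_pos"],s["orientation"],s["qpos"].round(2) if hasattr(s["qpos"],"round") else s["qpos"])
for c,k in ((a,"scene"),(b,"side")):
    f,W=c["frame"],cloud(c)
    for p in comps(f,W,"blue",xr=(.38,.75),yr=(.08,.4)):
        t=p[(p[:,2]>.047)&(p[:,2]<.065)]
        print(k,len(p),np.percentile(p,1,0).round(3),np.percentile(p,99,0).round(3),"top",np.round(np.hstack([*rect(t)]),1) if len(t)>20 else "")
        g=p[:,2]>0
    hsv=cv2.cvtColor(f,cv2.COLOR_RGB2HSV)
    o=(cv2.inRange(hsv,(5,150,120),(20,255,255))>0)&(W[...,0]>.38)&(W[...,0]<.75)&(W[...,1]>.08)&(W[...,1]<.4)&(W[...,2]>.008)&(W[...,2]<.07)
    if o.sum()>5: print("orange",o.sum(),np.mean(W[o],0).round(3))
    save(c,f"pics/{sys.argv[1]}_{k}.png")
E
python3 m.py d
```

```text
8.4 [0.35815973 0.15125795 0.2648526 ] [3.13933411e+00 1.92988108e-03 7.75106946e-02] [ 0.26  0.21 -0.79  2.09  0.19  0.91 -2.12]
scene 1398 [0.466 0.118 0.007] [0.549 0.192 0.06 ] top [508.7 154.5  84.9  71.9   4.1]
scene 1707 [0.402 0.267 0.008] [0.453 0.336 0.092] top [428.1 301.1  70.2  50.8  89.4]
side 1161 [0.466 0.12  0.008] [0.549 0.193 0.06 ] top [507.4 155.5  82.9  72.2   3.7]
side 1134 [0.404 0.268 0.011] [0.453 0.337 0.093] top [428.3 302.6  69.2  48.9  88.2]
```

The right crate lies flat with no orange on it. Now the left one.

servo_tool(moves=[[0,0.15,0,0,0,-0.01,0.3],[0,0.3,0,0,0,-0.02,0.3],[0,0.45,0,0,0,-0.03,0.3],[0,0.6,0,0,0,-0.04,0.3],[0,0.75,0,0,0,-0.05,0.3],[0,0.9,-0.03,0,0,-0.05,0.3],[0,1,-0.06,0,0,-0.05,0.3],[0.02,1,-0.09,0,0,-0.05,0.3],[0.06,1,-0.11,0,0,-0.05,0.3],[0.1,1,-0.11,0,0,-0.05,0.3]])

```text
time_s: 9.4
tcp_pos: [0.3765, 0.2998, 0.2479]
orientation: [3.14, 0.001, -0.031]
ft_force: [-0.5, 0.2, -0.3]
grip_width: 0.302
grip_force: 0.0
```

servo_tool(moves=[[0.03,0,0,0,0,0,0.3],[0.06,0,0,0,0,0,0.3],[0.09,0,0,0,0,0,0.3],[0.11,0,0,0,0,0,0.3],[0.13,0,0.01,0,0,0,0.3],[0.16,0,0.02,0,0,0,0.3],[0.19,0,0.04,0,0,0,0.3],[0.22,0,0.05,0,0,0,0.3],[0.25,0,0.06,0,0,0,0.3],[0.28,0,0.07,0,0,0,0.3]])

```text
time_s: 10.4
tcp_pos: [0.4181, 0.3013, 0.2594]
orientation: [-3.141, -0.0, -0.029]
ft_force: [-1.1, 0.4, 0.2]
grip_width: 0.297
grip_force: 0.2
```

servo_tool(moves=[[0.03,0,0.01,0,0,0,0.3],[0.06,0,0.02,0,0,0,0.3],[0.09,0,0.03,0,0,0,0.3],[0.12,0,0.03,0,0,0,0.3],[0.15,0,0.03,0,0,0,0.3],[0.18,0,0.03,0,0,0,0.3],[0.21,0,0.03,0,0,0,0.3],[0.24,0,0.03,0,0,0,0.3],[0.24,0,0.03,0,0,0,0.3],[0.1,0,0.03,0,0,0,0.3]])

```text
time_s: 11.4
tcp_pos: [0.4351, 0.3005, 0.2637]
orientation: [-3.141, -0.002, -0.034]
ft_force: [0.0, 0.0, -0.1]
grip_width: 0.3
grip_force: 0.0
```

servo_tool(moves=[[-0.1,0,0,0,0,0,0.3],[-0.2,0,0,0,0,0,0.3],[-0.3,0,0,0,0,0,0.3],[-0.3,0,0,0,0,0,0.3],[-0.3,0,0,0,0,0,0.3],[-0.3,0,0,0,0,0,0.3],[-0.3,0,0,0,0,0,0.3],[-0.3,0,0,0,0,0,0.3],[-0.3,0,0,0,0,0,0.3],[-0.3,0,0,0,0,0,0.3]])

```text
time_s: 12.4
tcp_pos: [0.3878, 0.3012, 0.2636]
orientation: [-3.142, 0.0, -0.029]
ft_force: [0.2, -0.3, -0.2]
grip_width: 0.296
grip_force: 0.0
```

```bash
python3 m.py e
```

```text
12.5 [0.38766183 0.30125939 0.26366534] [ 3.14157518e+00  1.17338689e-04 -2.92898655e-02] [-0.11  0.43 -0.75  1.85  0.34  1.   -2.6 ]
scene 650 [0.466 0.1   0.006] [0.549 0.181 0.06 ] top [509.3 140.4  86.2  46.4   0.9]
scene 902 [0.456 0.269 0.008] [0.538 0.335 0.06 ] top [497.2 300.1  70.2  84.6  89.2]
orange 12 [0.458 0.309 0.028]
side 1165 [0.466 0.121 0.009] [0.549 0.193 0.061] top [507.4 155.4  82.6  72.5   4.6]
side 1324 [0.455 0.265 0.01 ] [0.537 0.336 0.061] top [495.7 300.2  71.   82.6  88.6]
```

View pics/e_scene.png

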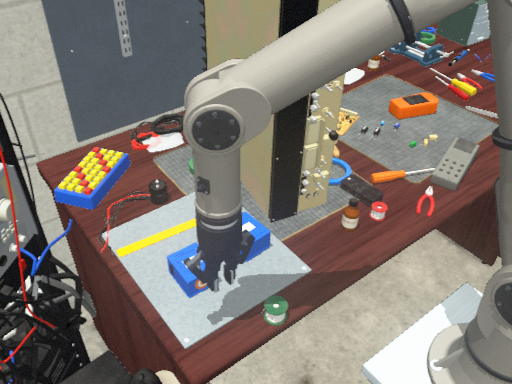

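The left crate carries the orange mark, visible between the fingers at about (202, 284), 28 mm up on the near face. I'll descend behind it with the tool turned to the line's yaw, and refine the line fit.

servo_tool(moves=[[0,0,-0.05,0,0,-0.01,0.3],[0.02,0,-0.1,0,0,-0.02,0.3],[0.04,0,-0.15,0,0,-0.027,0.3],[0.06,0,-0.2,0,0,-0.027,0.3],[0.08,0,-0.25,0,0,-0.027,0.3],[0.08,0,-0.3,0,0,-0.027,0.3],[0.08,0,-0.35,0,0,-0.027,0.3],[0.08,0,-0.38,0,0,-0.027,0.3],[0.08,0,-0.42,0,0,-0.027,0.3],[0.08,0,-0.42,0,0,-0.027,0.3]])

```text
time_s: 13.5
tcp_pos: [0.3993, 0.301, 0.1999]
orientation: [3.141, 0.001, -0.086]
ft_force: [-0.0, -0.6, 0.1]
grip_width: 0.304
grip_force: 0.0
```

```bash
python3 - <<'E'
from h import *
d=np.load("ab.npz")
for k,K in (("a","A"),("b","B")):
    p=comps(d[k],d[K],"yellow",zr=(-.01,.02),xr=(.55,.72),yr=(.05,.42))[0]
    print(cv2.fitLine(p[:,:2].astype(np.float32),cv2.DIST_L2,0,.01,.01).ravel(),np.polyfit(p[:,1]-.25,p[:,0],1))
b=ctrl.camera("side");a=ctrl.camera("scene");print(ctrl.state()["tcp_pos"])
f=np.hstack([a["frame"][150:350,120:400],b["frame"][130:330,140:420]])
cv2.imwrite("pics/f.png",cv2.resize(cv2.cvtColor(f,cv2.COLOR_RGB2BGR),(784,280)))
E
```

```text
[0.08484732 0.996394   0.6383659  0.25545484] [0.08461843 0.63790435]
[0.08447446 0.9964256  0.63767487 0.25868332] [0.08431056 0.63694275]
[0.39958334 0.30134283 0.20071335]
```

View pics/f.png

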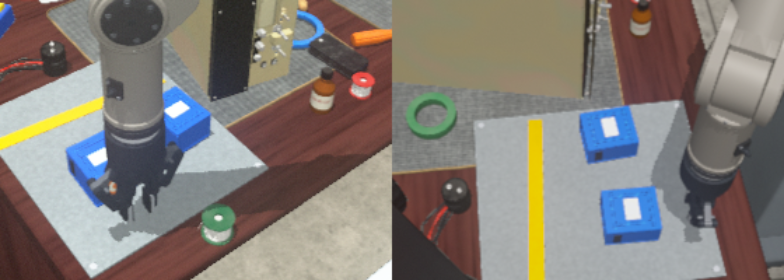

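servo_tool(moves=[[0.06,0,0,0,0,0,0.3],[0.12,-0.01,0,0,0,0,0.3],[0.18,-0.01,0,0,0,0,0.3],[0.23,-0.02,0,0,0,0,0.3],[0.26,-0.02,0,0,0,0,0.3],[0.29,-0.02,0,0,0,0,0.3],[0.32,-0.03,0,0,0,0,0.3],[0.36,-0.03,0,0,0,0,0.3],[0.4,-0.03,0,0,0,0,0.3],[0.44,-0.04,0,0,0,0,0.3]])

```text
time_s: 14.6
tcp_pos: [0.466, 0.2954, 0.2007]
orientation: [-3.141, 0.0, -0.085]
ft_force: [-1.1, 1.3, 0.1]
grip_width: 0.302
grip_force: 0.4
```

servo_tool(moves=[[0.04,0,0,0,0,0,0.3],[0.08,-0.01,0,0,0,0,0.3],[0.12,-0.01,0,0,0,0,0.3],[0.16,-0.01,0,0,0,0,0.3],[0.2,-0.02,0,0,0,0,0.3],[0.24,-0.02,0,0,0,0,0.3],[0.28,-0.02,0,0,0,0,0.3],[0.32,-0.03,0,0,0,0,0.3],[0.36,-0.03,0,0,0,0,0.3],[0.4,-0.035,0,0,0,0,0.3]])

```text
time_s: 15.6
tcp_pos: [0.5261, 0.29, 0.2007]
orientation: [-3.142, 0.0, -0.086]
ft_force: [-0.4, 0.2, 0.0]
grip_width: 0.301
grip_force: 0.4
```

```bash
python3 m.py g
```

```text
15.7 [0.52690908 0.2895163  0.20070776] [-3.14146735e+00 -1.26720928e-03 -8.72440683e-02] [-0.11  0.69 -0.63  1.6   0.46  1.01 -2.54]
scene 1417 [0.466 0.118 0.007] [0.55  0.192 0.06 ] top [509.1 154.7  85.8  72.5   3.9]
scene 65 [0.536 0.294 0.054] [0.625 0.348 0.142] top [617.9 307.5  21.3  22.4  60. ]
scene 69 [0.535 0.267 0.046] [0.558 0.289 0.073] top [547.8 276.7  14.8  26.2  59. ]
scene 199 [0.522 0.305 0.007] [0.599 0.338 0.084] top 
orange 19 [0.542 0.281 0.033]
side 234 [0.53  0.123 0.008] [0.551 0.191 0.061] top [545.2 155.2  68.8  22.7  79.1]
side 1243 [0.54  0.255 0.013] [0.62  0.327 0.061] top [577.2 289.5  71.7  83.1  84.8]
```

servo_tool(moves=[[0.04,0,0,0,0,0,0.3],[0.09,-0.01,0,0,0,0,0.3],[0.14,-0.01,0,0,0,0,0.3],[0.19,-0.01,0,0,0,0,0.3],[0.24,-0.02,0,0,0,0,0.3],[0.29,-0.02,0,0,0,0,0.3],[0.33,-0.02,0,0,0,0,0.3],[0.36,-0.03,0,0,0,0,0.3],[0.39,-0.03,0,0,0,0,0.3],[0.41,-0.035,0,0,0,0,0.3]])

```text
time_s: 16.7
tcp_pos: [0.5875, 0.2848, 0.2006]
orientation: [-3.141, -0.0, -0.086]
ft_force: [-0.1, 0.3, 0.4]
grip_width: 0.301
grip_force: 0.5
```

servo_tool(moves=[[0,0,0,0,0,0,0.3],[-0.04,0,0,0,0,0,0.3],[-0.1,0.01,0,0,0,0,0.3],[-0.16,0.02,0,0,0,0,0.3],[-0.22,0.02,0,0,0,0,0.3],[-0.28,0.02,0,0,0,0,0.3],[-0.34,0.03,0,0,0,0,0.3],[-0.4,0.03,0,0,0,0,0.3],[-0.47,0.03,0,0,0,0,0.3],[-0.54,0.03,0,0,0,0,0.3]])

```text
time_s: 17.7
tcp_pos: [0.5052, 0.2892, 0.2007]
orientation: [3.141, 0.0, -0.086]
ft_force: [-0.6, 0.1, 0.4]
grip_width: 0.301
grip_force: 0.0
```

```bash
python3 m.py h
```

```text
17.8 [0.50416497 0.28972438 0.20068162] [ 3.14102271e+00  1.50228428e-03 -8.35716436e-02] [-0.11  0.66 -0.64  1.65  0.45  0.98 -2.56]
scene 712 [0.6   0.254 0.011] [0.682 0.321 0.06 ] top [641.1 285.6  68.1  85.6  84.2]
scene 1418 [0.466 0.118 0.008] [0.55  0.192 0.06 ] top [509.1 154.7  85.   72.6   3.7]
orange 9 [0.603 0.297 0.039]
side 546 [0.504 0.121 0.008] [0.551 0.193 0.061] top [522.9 155.8  51.8  73.8   3.8]
side 1282 [0.599 0.249 0.014] [0.682 0.321 0.06 ] top [640.1 284.   70.8  82.4  84.8]
```

View pics/h_side.png

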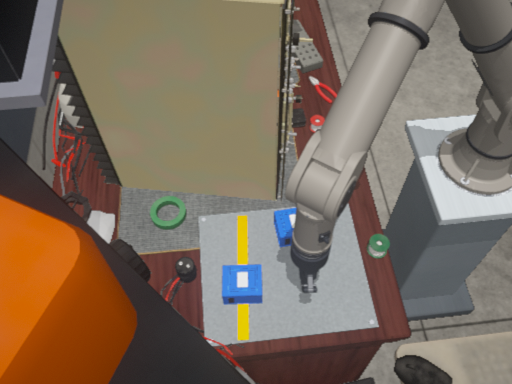

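The crate lies at (0.640, 0.284), yaw about -0.09, centred on the tape. The line is at x = 0.640 there. I'll lift clear and hand in.

servo_tool(moves=[[0,0,0.1,0,0,0,0.3],[0,0,0.2,0,0,0,0.3],[0,0,0.3,0,0,0,0.3],[0,0,0.4,0,0,0,0.3],[0,0,0.5,0,0,0,0.3],[0,0,0.6,0,0,0,0.3],[0,0,0.7,0,0,0,0.3],[-0.1,0,0.8,0,0,0,0.3],[-0.2,0,0.8,0,0,0,0.3],[-0.2,0,0.8,0,0,0,0.3]])

```text
time_s: 18.8
tcp_pos: [0.4743, 0.2903, 0.322]
orientation: [-3.141, 0.0, -0.083]
ft_force: [-0.9, 1.0, -0.3]
grip_width: 0.303
grip_force: 0.0
```

```bash
python3 m.py i; python3 -c "
from bench import ctrl
print(ctrl.finish_job())"
```

```text
18.9 [0.47636269 0.28912972 0.32101149] [ 3.14123667e+00 -7.88001965e-04 -8.55482574e-02] [-0.06  0.48 -0.72  1.6   0.34  1.19 -2.51]
scene 882 [0.598 0.255 0.008] [0.683 0.321 0.06 ] top [641.6 286.2  65.   86.2  85.6]
scene 1421 [0.466 0.118 0.008] [0.549 0.192 0.06 ] top [509.1 154.5  86.1  71.8   4.9]
orange 37 [0.603 0.285 0.033]
side 1148 [0.467 0.121 0.009] [0.549 0.193 0.061] top [507.3 155.1  83.2  73.2   4.2]
side 1278 [0.599 0.249 0.014] [0.683 0.321 0.061] top [640.1 283.8  72.   82.6  85. ]
the job is handed in; nothing more can be done
None
```

The job is handed in at about 19 s: both crates are tipped, the stamped one (the left) lies square on the yellow line within about 1 mm of centre, the blank one lies clear of it, and the arm is raised clear.

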